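# Load a jar into the screen-print jig in register

## Task

Take the open jar with the blue print out of the brown tray and lay it in the print jig for its second colour: on its side on the two white saddles, base towards the chuck, turned so that the small lug on its heel (marked by a red tick on the rim above it) points straight up, in line with the slot under the chuck's red line. Then push the tailstock home by its black handle until its rubber pad has closed on the jar's mouth and the jar's base sits fully home in the chuck, and let go. Leave the other jar and the things lying on the board where they are.

Things in the scene. Friction and masses are not known exactly. Their poses are not given: they have to be found in the camera images.
- jar: the jar to print: yellow glass, 68 mm across the body, 100 mm tall, straight wall from 5 to 70 mm, no lid, 0.18 kg; a blue panel on one side, a lug on the heel below it and a red tick on the rim above it. It stands in the tray. Origin: centre of its base; z runs along its axis to the mouth, x points out through lug, panel and tick
- lug (a point): middle of the registration lug, a yellow block 8 mm wide and 9 mm tall that stands 7 mm out of the jar's heel, 7.5 mm above the base, 37.5 mm from the axis
- lidded_jar: bystander: the other yellow jar in the tray, with a black lid, 106 mm tall, no print. Origin: centre of its base
- tray: open brown tray, 262 x 156 x 80 mm, wall 4 mm, fixed, on the board; the two jars stand in it about 125 mm apart along its x. Origin: centre of its underside
- jig: print jig, fixed on a plywood board (top 284 mm above the table): plate 110 x 300 x 10 mm. Origin: centre of its underside; y runs from the tailstock to the chuck, z up. The print axis is parallel to y, 56 mm above the origin. Two white V saddles, 12 mm long, 60 mm across, at y = 86 and 42 mm carry the jar; they end 22 mm below the print axis, so fingers fit beside the jar
- chuck (a point): centre of the chuck's face, on the print axis, at y = 120 mm of the jig; the jar's base rests here at the end. A cup wall (inside radius 37 mm, 12 mm deep) stands out of the face towards the saddles and admits the lug only in its slot; the brass flare of the slot reaches 20 mm from the face
- slot (a point): where the middle of the lug sits at the end: the slot at the top of the cup, 17 mm wide, 37.5 mm above the print axis, red line above it
- tailstock (a joint): slide of the blue tailstock, m; it starts at 0 to 0.02, with its 56 mm wide rubber pad 205 mm minus this value from the chuck's face, and grows towards the chuck; 0.105 is home on a jar that is fully in the chuck. Stiff (2 N), stays where left
- handle (a point): on the tailstock's black handle, a block 20 mm (jig x) by 24 mm (jig y), whose top is 14 mm above this point; moves with the slide. It can be pinched across x from above or pushed
- ink_tin_yellow: bystander: ink tin with a yellow patch, 70 mm across, 70 mm tall
- ink_tin_pink: bystander: ink tin with a pink patch, 70 mm across, 70 mm tall
- squeegee: bystander: wooden squeegee lying on the board, 69 x 150 x 28 mm
- wrench: bystander: combination wrench lying on the board, 136 x 28 x 9 mm
- knob: bystander: small black star knob, 36 mm across, 27 mm tall

How it is judged (in metres and radians):
At the end, for the whole second after the job is handed in: The jar lies still in the jig, the centre of its base within 6 mm of the centre of the chuck's face, its axis within 3.4 degrees of the print axis, the middle of its lug within 8.5 mm of the slot point, and the tailstock is closed on its mouth (slide beyond 0.1015 m) (distance between jar and chuck below 0.006 m and angle between the z axis of jar and the y axis of jig, either way round below 0.06 rad and distance between lug and slot below 0.0085 m and value of joint tailstock above 0.1015 m and linear speed of jar below 0.02 m/s); the robot touches nothing.
It fails at once if the other jar is knocked over or moved more than 25 mm (angle between lidded_jar's own z axis and vertical above 0.5 rad or distance of lidded_jar from where it was at the start of the episode above 0.025 m).
It fails at once if an ink tin, the squeegee, the wrench or the knob is moved more than 25 mm (distance of any of ink_tin_yellow, ink_tin_pink, squeegee, wrench, knob from where it was at the start of the episode above 0.025 m).
It also fails if it takes over 54 s, if anything falls off the work surface, if the arm or the gripper's body presses on something with over 40 N, if the wrist force passes 120 N, or if a joint passes its speed limit or range.

## Robot

A 7-joint arm with a two-finger parallel gripper is mounted at the origin on a cart in front of the work surface, level with it; the furniture and walls round the work are solid. World frame = base frame: x ahead of the robot, y to its left, z up, the work surface at z = 0. Lengths are in mm, angles in rad, forces in N, time in s.
With the tool pointing down it reaches from about 400 to 900 mm from the base axis. Payload 5.5 kg.
Tool frame: the origin (TCP) lies on the mounting face of the last link; the fingertips stand 178 mm ahead of it and the grasp point (between the pads) lies 159 mm ahead of it; z points along the fingers, y is the line along which they close (so a half turn about z gives the same grasp; the last joint's range is limited). The gripper opens to 92 mm and grips with 3 to 60 N. Pads are 19 mm wide; open, the fingers measure 130 mm over their backs; the gripper's body (75 mm by 190 mm) begins 47 mm behind the grasp point.
Start: joints at [-0.964, 0.501, -0.427, 1.55, 0.221, 1.138, -0.21], TCP at [219.061, 611.971, 404.729] pointing down, gripper open.
Joint ranges: [-2.88, 2.88], [-0.31, 2.03], [-1.54, 1.56], [0.2, 2.42], [-1.41, 4.55], [0.19, 2.02], [-2.57, 2.57]. Speed limits (rad/s): [2.57, 2.57, 3.14, 3.14, 3.14, 3.14, 3.14].

## Interface

Orientations are given as a unit quaternion [x, y, z, w].
In Python, from cell import env gives the robot as it stands.
- The arm moves only by the tool apply_moves, never from a script. Its argument "series" is a list of rows, each an object with "offset": the shift along the tool's x, y, z in mm, a list of three; "angular": the turn, a rotation vector about the tool's x, y, z in degrees, a list of three. A call has 1 to 20 rows; each row is the pose to reach, as a shift and turn from the pose commanded when the call began, along the tool's axes at that moment; what a row does not reach only later rows make up. A row lasts 1/8 s, in which the tool goes at most 62.5 mm and 10.7 degrees, less where a joint would pass 70% of its speed; a pose out of reach is approached as far as the arm can. A call with a gripper value outside its range is refused whole. "grip" is the closure in counts, from 0 (fully open) to 255 (shut), set as the call begins (left out, the last holds). The fingers move at their own pace and stop on an object; "squeeze" is the grip in N (left out, the last holds). Time passes only in rows, so rows that repeat a pose let the fingers close. It gives the time, the measured TCP pose, the force, the opening and the grip force at its end, in the units of the state.
- env.observe(): the state, without advancing time (a new reading comes with each control period).
- env.get_image(name): name is "scene" or "top" or "wrist"; returns the picture (420x560x3 uint8, red, green, blue); there is no depth.
- env.camera_info(name): a dict with "mtx" (3x3 intrinsics, pixels), "pose" (4x4, takes a point from camera to world coordinates). Camera axes: x right, y down, z forward; pixel columns grow to the right and rows downward; lengths in mm; the calibration is good to about 2 mm. A picture is of the moment at which its call begins: read the wrist's pose just before it. camera_info takes no time and is no camera call; for the wrist camera it gives the pose at the moment of the call.
- env.sign_off(): hands the job in; it is judged then, once.
The state is a dict: "time_s": time; "joints": joint angles; "dq": joint speeds; "joint_efforts": joint torques, N m; "tool_pos": TCP position; "tcp_rot": TCP orientation; "contact_force": force on the tool from outside, world axes, zero at the start; "torque": the same for the moment, N m; "grip_width": finger opening in mm; "grasp_force": force on a finger pad.
Only numpy, scipy, OpenCV 4.12 (cv2) and the standard library are available. Lean on these libraries where they do the work, as an engineer would, in place of code of your own. Each camera call takes 0.05 s, during which the arm holds its last target. There are 200 camera calls.

## Working session

There is one attempt and no reset: what is moved stays moved. The work goes in short steps, Python scripts to look and compute and a tool call to move; the robot and the scene stay as the last step left them, time stands still between calls to the robot, and variables do not carry over. Pictures are saved under pics/ and viewed, at most 10 in all, crops included, and the job is handed in when it is done.

Besides the shell and the picture viewer there is one more tool, called in YAML: its name, and indented under it one key for each argument. apply_moves: Moves the arm, as the interface text tells. Its arguments: {"type":"object","properties":{"series":{"type":"array","items":{"type":"object","properties":{"offset":{"type":"array","items":{"type":"number"}},"angular":{"type":"array","items":{"type":"number"}}}}},"grip":{"type":"number"},"squeeze":{"type":"number"}},"required":["series"]}

```bash
mkdir -p pics; cat > h.py <<'E'
import numpy as np, cv2
from cell import env
from scipy.spatial.transform import Rotation as R
def snap(n,f):
    i=env.camera_info(n); im=env.get_image(n)
    cv2.imwrite(f'pics/{f}.png',im[:,:,::-1]); return np.array(i['mtx']),np.array(i['pose']),im
def ray(K,P,u,v):
    d=P[:3,:3]@np.linalg.solve(K,[u,v,1.]); return P[:3,3],d/np.linalg.norm(d)
def atz(K,P,u,v,z):
    o,d=ray(K,P,u,v); return o+d*(z-o[2])/d[2]
def tri(rays):
    A=np.zeros((3,3));b=np.zeros(3)
    for o,d in rays:
        M=np.eye(3)-np.outer(d,d);A+=M;b+=M@o
    p=np.linalg.solve(A,b); return p,[np.linalg.norm(np.cross(p-o,d)) for o,d in rays]
def proj(K,P,p):
    c=P[:3,:3].T@(np.array(p)-P[:3,3]); q=K@c; return q[:2]/q[2]
E
python3 - <<'E'
from h import *
import pickle
s=env.observe();print(s)
d={}
ims=[]
for n in['scene','top','wrist']:
    K,P,im=snap(n,n+'0');d[n]=(K,P);print(n,K.round(1).tolist(),P.round(3).tolist());ims.append(im)
pickle.dump(d,open('c0.pkl','wb'))
E
```

```text
{'time_s': 0.0, 'joints': array([-0.96376352,  0.50184153, -0.42676296,  1.55145392,  0.2208002 ,
        1.13830119, -0.21031787]), 'dq': array([ 0.00069704, -0.00061586, -0.00120809, -0.00214182, -0.00062173,
       -0.0018954 , -0.00081554]), 'joint_efforts': array([ 5.08501362e-04, -5.66599131e+01, -5.81618607e+00, -2.79115158e+01,
       -6.87030307e-02,  3.10971926e-02,  1.85500180e-04]), 'tool_pos': array([219.05992882, 611.59429625, 403.67785379]), 'tcp_rot': array([ 1.71064290e-01,  9.85259386e-01, -9.56085167e-04, -1.91601262e-04]), 'contact_force': array([-0.08086227, -0.67599063, -0.29906706]), 'torque': array([-0.0185015 ,  0.01031216, -0.05411313]), 'grasp_force': 0.0, 'grip_width': 92.0628743255305}
scene [[392.2, 0.0, 285.4], [0.0, 392.2, 207.7], [0.0, 0.0, 1.0]] [[0.636, -0.526, 0.564, -80.198], [-0.771, -0.447, 0.453, -515.481], [0.014, -0.723, -0.69, 1168.98], [0.0, 0.0, 0.0, 1.0]]
top [[430.1, 0.0, 285.4], [0.0, 430.1, 209.2], [0.0, 0.0, 1.0]] [[0.003, -0.991, 0.135, 450.2], [-1.0, -0.001, 0.012, -3.792], [-0.012, -0.136, -0.991, 1327.79], [0.0, 0.0, 0.0, 1.0]]
wrist [[370.4, 0.0, 279.7], [0.0, 370.4, 207.9], [0.0, 0.0, 1.0]] [[0.337, 0.901, 0.274, 145.064], [0.941, -0.322, -0.1, 637.537], [-0.002, 0.291, -0.957, 384.302], [0.0, 0.0, 0.0, 1.0]]
```

View pics/scene0.png

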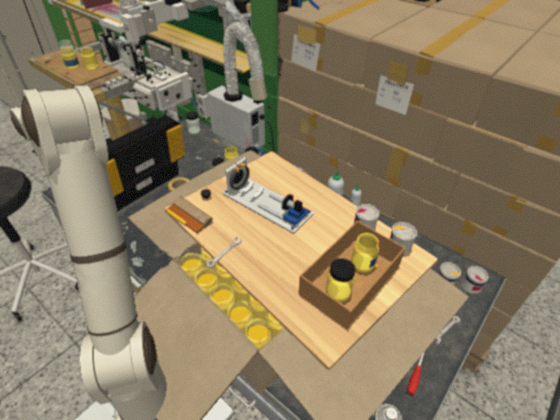

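View pics/top0.png

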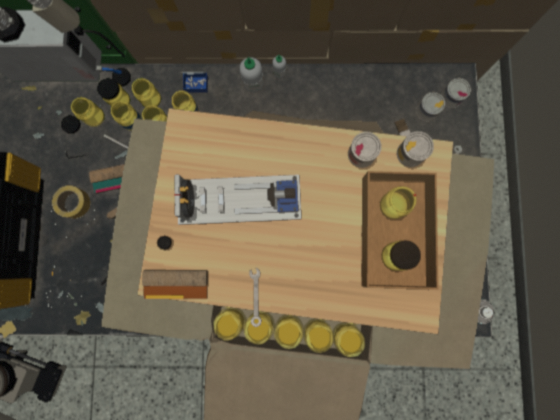

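```bash
python3 - <<'E'
import cv2,numpy as np
t=cv2.imread('pics/top0.png');s=cv2.imread('pics/scene0.png');w=cv2.imread('pics/wrist0.png')
r=lambda im,x,y,ww,h:cv2.resize(im[y:y+h,x:x+ww],(400,300),interpolation=cv2.INTER_CUBIC)
cv2.imwrite('pics/c1.png',np.vstack([np.hstack([r(t,352,165,100,75),r(s,330,220,88,66)]),np.hstack([r(t,170,155,136,102),r(s,215,150,108,81)])]))
E
```

```text
(no output)
```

View pics/c1.png

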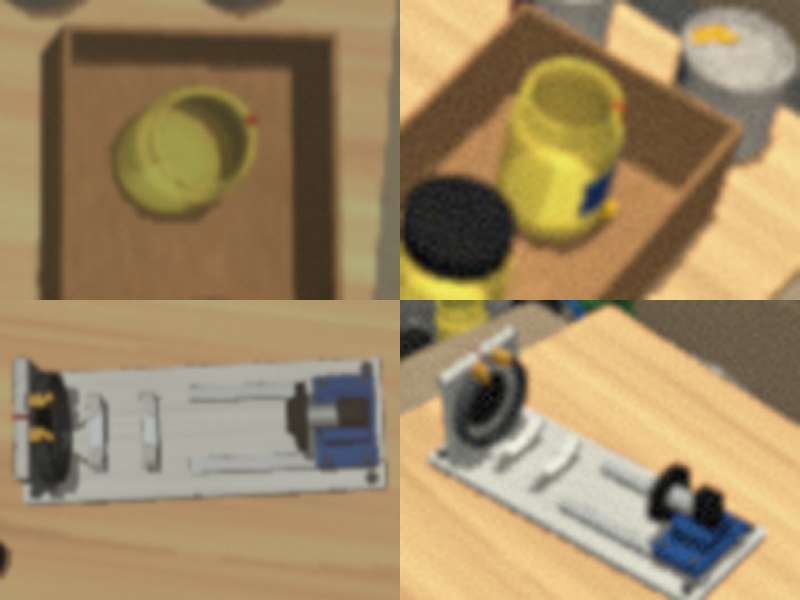

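View pics/wrist0.png

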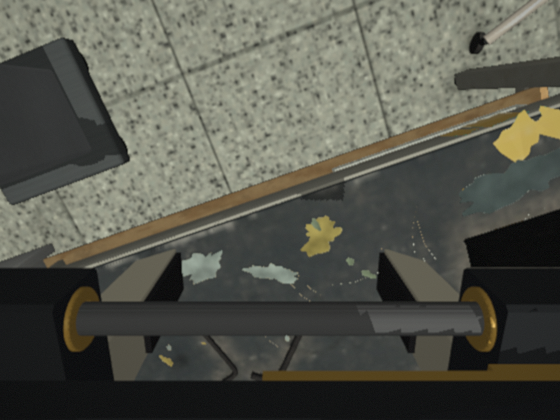

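```bash
python3 - <<'E'
from h import *
import pickle
d=pickle.load(open('c0.pkl','rb'));T=d['top'];S=d['scene']
for n,a,b in[('tick',(414.75,194.75),(378.2,243.3)),('rimc',(401.2,200.5),(367.4,240.5)),('redline',(174.1,194.5),(237.1,164.8)),('handle',(289.7,193.1),(298.2,202.6)),('cornR(-y,+x)',(298.9,174.7),(313.5,212.9)),('cornB(-y,-x)',(300.9,218.6),(293.3,229.6)),('cornL(+y,-x)',(178.2,223.7),(223.6,193.2))]:
    p,e=tri([ray(*T,*a),ray(*S,*b)]);print(n,p.round(1),np.round(e,1), atz(*T,*a,294).round(1))
# xArm7 FK test
from math import *
def fk(q):
    M=np.eye(4)
    for (al,a,dd),t in zip([(0,0,267),(-pi/2,0,0),(pi/2,0,293),(pi/2,52.5,0),(pi/2,77.5,342.5),(pi/2,0,0),(-pi/2,76,97)],q):
        c,s,ca,sa=cos(t),sin(t),cos(al),sin(al)
        M=M@np.array([[c,-s,0,a],[s*ca,c*ca,-sa,-dd*sa],[s*sa,c*sa,ca,dd*ca],[0,0,0,1]])
    return M
o=env.observe();M=fk(o['joints']);print(M.round(3));print(R.from_quat(o['tcp_rot']).as_matrix().round(3),o['tool_pos'])
E
```

```text
tick [ 611.2 -277.5  388.6] [0. 0.] [ 627.4 -305.1  294. ]
rimc [ 599.7 -249.   388.3] [2.1 2.1] [ 613.2 -271.8  294. ]
redline [615.4 254.4 381.2] [4. 4.] [627.6 281.3 294. ]
handle [619.6  -2.1 363.4] [0.7 0.7] [631.3  -1.4 294. ]
cornR(-y,+x) [677.6 -23.7 290.4] [0.4 0.4] [677.1 -23.9 294. ]
cornB(-y,-x) [567.3 -28.2 305.1] [0.1 0.1] [568.7 -28.5 294. ]
cornL(+y,-x) [558.2 268.7 287.2] [2.4 2.4] [555.9 268.6 294. ]
[[ 3.29000e-01 -9.44000e-01 -9.00000e-03  1.54075e+02]
 [-9.43000e-01 -3.30000e-01  3.90000e-02 -5.68766e+02]
 [-4.00000e-02 -4.00000e-03 -9.99000e-01  3.12469e+02]
 [ 0.00000e+00  0.00000e+00  0.00000e+00  1.00000e+00]]
[[-0.941  0.337 -0.001]
 [ 0.337  0.941 -0.001]
 [ 0.    -0.001 -1.   ]] [219.02790612 611.7058678  403.92681149]
```

apply_moves:
  series:
    - {"offset": [0,0,-60]}
    - {"offset": [0,0,-120]}
    - {"offset": [0,0,-180]}
    - {"offset": [-30,-25,-230]}
    - {"offset": [-70,-60,-260]}
    - {"offset": [-110,-95,-260]}
    - {"offset": [-150,-130,-260]}
    - {"offset": [-190,-165,-260]}

```text
$.series[0]: bad value
```

```bash
python3 - <<'E'
from h import *
o=env.observe();print(o['joints'].round(4).tolist(),o['tool_pos'].round(2).tolist(),o['tcp_rot'].round(5).tolist(),o['time_s'])
E
```

```text
[-0.9638, 0.5016, -0.4268, 1.5512, 0.2208, 1.1383, -0.2103] [219.03, 611.71, 403.93] [0.17103, 0.98527, -0.00073, -0.00016] 0.15
```

apply_moves:
  series:
    - {"offset": [-40,-35,0],"angular": [5,0,0]}
    - {"offset": [-80,-70,0],"angular": [10,0,5]}
    - {"offset": [-120,-105,0],"angular": [10,0,10]}
    - {"offset": [-160,-140,0],"angular": [10,5,10]}
    - {"offset": [-200,-180,0],"angular": [10,10,10]}
    - {"offset": [-200,-180,0],"angular": [10,10,10]}

```text
time_s: 0.9
tool_pos: [350.6, 369.9, 404.1]
tcp_rot: [0.26, 0.958, -0.072, -0.1]
contact_force: [-0.6, 0.2, -0.4]
grip_width: 91.7
grasp_force: 0.0
```

```bash
python3 - <<'E'
from h import *
o=env.observe();print(o['joints'].round(4).tolist(),o['tool_pos'].round(2).tolist(),o['tcp_rot'].round(5).tolist(),o['time_s'])
E
```

```text
[-0.5333, 0.3194, -0.354, 1.8113, -0.015, 1.2442, 0.1645] [350.57, 369.94, 404.13] [0.26, 0.9577, -0.07175, -0.10028] 0.9
```

apply_moves:
  series:
    - {"offset": [0,0,-60],"angular": [0,0,0]}
    - {"offset": [0,0,-120],"angular": [0,0,0]}
    - {"offset": [0,0,-180],"angular": [0,0,0]}
    - {"offset": [0,0,-220],"angular": [0,0,0]}
    - {"offset": [0,0,-220],"angular": [0,0,0]}

```text
time_s: 1.52
tool_pos: [396.9, 395.0, 621.2]
tcp_rot: [0.254, 0.96, -0.068, -0.099]
contact_force: [-0.5, 0.9, -0.2]
grip_width: 91.7
grasp_force: 0.0
```

```bash
cat > kin.py <<'E'
import numpy as np
from math import *
from scipy.optimize import least_squares
from scipy.spatial.transform import Rotation as R
def mdh(al,a,dd,t):
    c,s,ca,sa=cos(t),sin(t),cos(al),sin(al)
    return np.array([[c,-s,0,a],[s*ca,c*ca,-sa,-dd*sa],[s*sa,c*sa,ca,dd*ca],[0,0,0,1]])
# p: yaw,d1,d3,a4,a5,d5,a7,d7,toolyaw
def fk(q,p):
    M=np.eye(4);off=[p[0],0,0,0,0,0,p[8]]
    for (al,a,dd),t,o in zip([(0,0,p[1]),(-pi/2,0,0),(pi/2,0,p[2]),(pi/2,p[3],0),(pi/2,p[4],p[5]),(pi/2,0,0),(-pi/2,p[6],p[7])],q,off): M=M@mdh(al,a,dd,t+o)
    return M
def err(M,pos,rot):
    return np.r_[M[:3,3]-pos,500*(R.from_matrix(M[:3,:3])*rot.inv()).as_rotvec()]
E
python3 - <<'E'
from h import *
from kin import *
o=env.observe();print(o['joints'].round(4).tolist(),o['tool_pos'].round(2).tolist(),o['tcp_rot'].round(5).tolist(),o['time_s'])
D=[([-0.9638, 0.5016, -0.4268, 1.5512, 0.2208, 1.1383, -0.2103],[219.03, 611.71, 403.93],[0.17103, 0.98527, -0.00073, -0.00016]),
([-0.5333, 0.3194, -0.354, 1.8113, -0.015, 1.2442, 0.1645],[350.57, 369.94, 404.13],[0.26, 0.9577, -0.07175, -0.10028]),
(o['joints'],o['tool_pos'],o['tcp_rot'])]
f=lambda p:np.concatenate([err(fk(q,p),x,R.from_quat(r)) for q,x,r in D])
best=min((least_squares(f,[y,267,300,52,77,350,76,97,t]) for y in (0,1.57,2.5,3.1) for t in (0,1.57,3.14,-1.57)),key=lambda r:r.cost)
print(best.cost,best.x.round(3).tolist(),f(best.x).round(1))
np.save('p.npy',best.x)
E
```

```text
[-0.531, 0.279, -0.3483, 1.3717, -0.0276, 1.715, 0.1749] [396.89, 395.01, 621.17] [0.25425, 0.95965, -0.06813, -0.09895] 1.525
63473.20766768263 [0.142, -4172.157, 7529.519, -2612.641, -5946.526, 2886.383, -1444.069, -3245.875, 2.647] [ -15.8  -14.4   -4.7   18.2    9.2 -127.2   17.6   25.8   -0.9  -86.2
 -160.6   91.8  -11.1   -4.8    5.6  213.   146.8   12.4]
```

```bash
python3 - <<'E'
import itertools,json
from h import *
o=env.observe()
D=[([-0.9638, 0.5016, -0.4268, 1.5512, 0.2208, 1.1383, -0.2103],[219.03, 611.71, 403.93],[0.17103, 0.98527, -0.00073, -0.00016]),
([-0.5333, 0.3194, -0.354, 1.8113, -0.015, 1.2442, 0.1645],[350.57, 369.94, 404.13],[0.26, 0.9577, -0.07175, -0.10028]),
(o['joints'].tolist(),o['tool_pos'].tolist(),o['tcp_rot'].tolist())]
json.dump(D,open('D.json','w'))
# orientation only: Rz(s1q1+y) Ry(s2q2) Rz(s3q3) Ry(s4q4) Rz(s5q5+o5) Ry(s6q6+o6) Rz(s7q7+t)
res=[]
for s in itertools.product([1,-1],repeat=7):
  for o5 in (0,pi/2) if False else (0,np.pi/2,np.pi,-np.pi/2):
    Rs=[R.from_euler('ZYZYZY',np.array(s[:6])*q[:6]+[0,0,0,0,o5,0]) for q,_,_ in D]
    # M_i = R0 * Rs_i * Rt * Rz... treat R0=Rz(y) , Rt: free
    Q=[R.from_quat(r) for _,_,r in D]
    def f(v):
        R0=R.from_euler('z',v[0]); C=R.from_euler('Y',v[1])
        t=[(R0*a*C*R.from_euler('Z',s[6]*q[6]+v[2])).inv()*b for a,b,(q,_,_) in zip(Rs,Q,D)]
        return np.concatenate([x.as_rotvec() for x in t])
    for v0 in itertools.product((0,np.pi/2,np.pi,-np.pi/2),(0,np.pi/2,np.pi,-np.pi/2),(0.3,2)):
        if np.abs(f(v0)).max()>2.2: continue
        r=least_squares(f,v0,max_nfev=25) if 0 else __import__('scipy.optimize').optimize.least_squares(f,v0,max_nfev=25)
        res.append((r.cost,s,o5,r.x.round(3).tolist()))
res.sort(key=lambda a:a[0])
for r in res[:12]:print(r)
E
```

```text
Traceback (most recent call last):
  File "scipy/spatial/transform/_rotation.pyx", line 1413, in scipy.spatial.transform._rotation.Rotation.from_euler
ValueError: Expected axis specification to be a non-empty string of upto 3 characters, got ZYZYZY
```

```bash
cat > idk.py <<'E'
import itertools,json
from h import *
from scipy.optimize import least_squares
D=json.load(open('D.json'))
E=lambda a,x:R.from_euler(a,x)
res=[]
Q=[R.from_quat(r) for _,_,r in D]
for s in itertools.product([1,-1],repeat=7):
  for o5 in (0,np.pi/2,np.pi,-np.pi/2):
    Rs=[]
    for q,_,_ in D:
        a=np.array(s[:6])*q[:6]+[0,0,0,0,o5,0]; Rs.append(E('ZYZ',a[:3])*E('YZY',a[3:]))
    def f(v):
        R0=E('z',v[0]); C=E('Y',v[1])
        return np.concatenate([((R0*a*C*E('Z',s[6]*q[6]+v[2])).inv()*b).as_rotvec() for a,b,(q,_,_) in zip(Rs,Q,D)])
    for v0 in itertools.product((0,np.pi/2,np.pi,-np.pi/2),(0,np.pi/2,np.pi,-np.pi/2),(0.3,2.2,4)):
        if sum(f(v0)**2)>6: continue
        r=least_squares(f,v0,max_nfev=15)
        res.append((r.cost,s,o5,r.x.round(3).tolist()))
res.sort(key=lambda a:a[0])
for r in res[:10]:print(r)
E
timeout 300 python3 idk.py
```

```text
(np.float64(3.890597978508625e-09), (-1, 1, -1, 1, -1, 1, -1), 0, [-0.0, 0.0, 1.571])
(np.float64(3.890597978518256e-09), (-1, 1, -1, 1, -1, 1, -1), 0, [-0.0, 0.0, 1.571])
(np.float64(3.89059797852301e-09), (-1, 1, -1, 1, -1, 1, -1), 0, [-0.0, 0.0, 1.571])
(np.float64(3.8905979785243324e-09), (-1, 1, -1, 1, -1, 1, -1), 0, [-0.0, 0.0, 1.571])
(np.float64(3.890597978527123e-09), (-1, 1, -1, 1, -1, 1, -1), 0, [-0.0, 0.0, 1.571])
(np.float64(3.8905979785344e-09), (-1, 1, -1, 1, -1, 1, -1), 0, [-0.0, 0.0, 1.571])
(np.float64(3.89059797853894e-09), (-1, -1, -1, -1, -1, 1, -1), 3.141592653589793, [3.142, 0.0, 1.571])
(np.float64(3.890597978540618e-09), (-1, -1, -1, -1, -1, -1, -1), 0, [-3.142, -0.0, -1.571])
(np.float64(3.890597978548786e-09), (-1, -1, -1, -1, -1, -1, -1), 0, [-3.142, -0.0, -1.571])
(np.float64(3.8905979785516716e-09), (-1, 1, -1, 1, -1, -1, -1), 3.141592653589793, [-0.0, -0.0, -1.571])
```

```bash
cat > kin.py <<'E'
import numpy as np,json
from scipy.optimize import least_squares
from scipy.spatial.transform import Rotation as R
E=lambda a,x:R.from_euler(a,x)
LO=np.array([-2.88,-0.31,-1.54,0.2,-1.41,0.19,-2.57]);HI=np.array([2.88,2.03,1.56,2.42,4.55,2.02,2.57])
def frames(q):
    F=[R.identity()]
    for a,x in zip('ZYZYZYZ',np.array([-1,1,-1,1,-1,1,-1])*q): F.append(F[-1]*E(a,x))
    return F
def cols(q):
    F=[f.as_matrix() for f in frames(q)]
    return np.column_stack([F[0][:,2],F[1][:,0],F[3][:,2],F[3][:,0],F[5][:,2],F[5][:,0],F[6][:,0],F[7][:,2],F[4][:,0]])
def fitL():
    D=json.load(open('D.json'))
    A=np.vstack([cols(np.array(q)) for q,_,_ in D]);b=np.concatenate([x for _,x,_ in D])
    L=np.linalg.lstsq(np.vstack([A,0.02*np.eye(A.shape[1])]),np.r_[b,np.zeros(A.shape[1])],rcond=None)[0]
    return L,np.abs(A@L-b).max()
L,res=fitL()
def fk(q): return cols(q)@L, frames(q)[7]*E('Z',np.pi/2)
def ik(pos,rot,q0,w=1.0):
    def f(q):
        p,r=fk(q); return np.r_[p-pos,400*(r.inv()*rot).as_rotvec(),w*(q-q0)]
    r=least_squares(f,np.clip(q0,LO+.01,HI-.01),bounds=(LO,HI));q=r.x
    p,rr=fk(q); return q,np.linalg.norm(p-pos),np.degrees((rr.inv()*rot).magnitude())
def toolrot(lean_az,t,sy):
    """tool body leans toward azimuth lean_az (rad), t from vertical; y horizontal, sign sy"""
    h=np.array([np.cos(lean_az),np.sin(lean_az),0]);z=-h*np.sin(t)-np.array([0,0,np.cos(t)])
    y=sy*np.cross([0,0,1],h);return R.from_matrix(np.column_stack([np.cross(y,z),y,z]))
E
python3 - <<'E'
from kin import *
print(L.round(1),res)
d=np.radians
jx=np.array([599.7,-249.,350.])
cz=np.array([611.4,242.3,340.]);jy=np.array([-.0427,.999,0])
rng=np.random.default_rng(0)
for t in (35,40,45,50):
  for sy in (1,-1):
    def search(pos,rot):
        out=[]
        for k in range(25):
            q,e,a=ik(pos,rot,rng.uniform(LO,HI)*.7+.3*np.array([0,.5,0,1.3,0,1.2,0]),.0)
            if e<1 and a<.3: out.append((min((q-LO).min(),(HI-q).min()),q))
        return max(out,key=lambda x:x[0]) if out else None
    rt=toolrot(d(-68),d(t),sy);pt=jx-rt.as_matrix()[:,2]*(159+8)
    rj=toolrot(d(-90+2.45),d(90-t),-sy);pj=cz-jy*(22+62)-rj.as_matrix()[:,2]*167
    for n,p,r in(('tray',pt,rt),('jig',pj,rj)):
        s=search(p,r);print(t,sy,n,p.round(0),None if s is None else (round(s[0],2),s[1].round(2)))
E
```

```text
[244.9  43.5 547.  -42.3 473.2 -17.1  28.7 138.8  18.9] 0.7850124502597282
35 1 tray [ 636. -338.  487.] (np.float64(0.26), array([ 0.88,  0.77, -0.79,  1.13,  0.  ,  1.76,  0.55]))
35 1 jig [621.  22. 436.] (np.float64(0.15), array([-0.4 ,  0.65,  0.9 ,  1.61, -1.26,  1.8 , -2.39]))
35 -1 tray [ 636. -338.  487.] (np.float64(0.22), array([ 0.69,  0.68, -0.31,  1.14, -0.23,  1.79, -2.35]))
35 -1 jig [621.  22. 436.] (np.float64(0.76), array([ 0.59,  0.57, -0.75,  1.62, -0.65,  1.15,  0.27]))
40 1 tray [ 640. -349.  478.] (np.float64(0.21), array([ 0.91,  0.83, -0.87,  1.1 ,  0.  ,  1.81,  0.5 ]))
40 1 jig [620.  31. 447.] (np.float64(0.16), array([-0.47,  0.66,  0.99,  1.6 , -1.23,  1.8 , -2.41]))
40 -1 tray [ 640. -349.  478.] (np.float64(0.17), array([ 0.68,  0.72, -0.27,  1.11, -0.29,  1.85, -2.34]))
40 -1 jig [620.  31. 447.] (np.float64(0.77), array([ 0.5 ,  0.51, -0.62,  1.6 , -0.64,  1.18,  0.26]))
45 1 tray [ 644. -358.  468.] (np.float64(0.17), array([ 0.94,  0.9 , -0.97,  1.08,  0.01,  1.85,  0.44]))
45 1 jig [620.  40. 458.] (np.float64(0.14), array([-0.57,  0.74,  1.2 ,  1.57, -1.27,  1.88, -2.39]))
45 -1 tray [ 644. -358.  468.] (np.float64(0.12), array([ 0.71,  0.76, -0.32,  1.09, -0.32,  1.9 , -2.36]))
45 -1 jig [620.  40. 458.] (np.float64(0.8), array([ 0.47,  0.49, -0.61,  1.58, -0.56,  1.17,  0.19]))
50 1 tray [ 648. -368.  457.] (np.float64(0.13), array([ 0.96,  0.96, -1.05,  1.05,  0.  ,  1.89,  0.39]))
50 1 jig [620.  51. 468.] (np.float64(0.16), array([-0.61,  0.74,  1.24,  1.56, -1.22,  1.84, -2.41]))
50 -1 tray [ 648. -368.  457.] (np.float64(0.09), array([ 0.78,  0.82, -0.47,  1.06, -0.3 ,  1.93, -2.44]))
50 -1 jig [620.  51. 468.] (np.float64(0.8), array([ 0.51,  0.49, -0.74,  1.56, -0.4 ,  1.15,  0.05]))
```

```bash
cat >> kin.py <<'E'
def addD(o):
    D=json.load(open('D.json'));D.append((o['joints'].tolist(),o['tool_pos'].tolist(),o['tcp_rot'].tolist()));json.dump(D,open('D.json','w'))
def plan(o,pos,rot,n,dp=0):
    """from observed state o to pose; prints final offset/rotvec in tool axes, and joint feasibility along n steps"""
    r0=R.from_quat(o['tcp_rot']);p0=np.array(o['tool_pos']);rv=(r0.inv()*rot).as_rotvec();off=r0.inv().apply(np.array(pos)-p0)
    q=np.array(o['joints']);mx=0
    for k in range(1,n+1):
        s=k/n;q2,e,a=ik(p0+s*(np.array(pos)-p0),r0*R.from_rotvec(s*rv),q,.3);mx=max(mx,np.abs(q2-q).max());q=q2
    print('off',off.round(1).tolist(),'ang',np.degrees(rv).round(1).tolist(),'q',q.round(2).tolist(),'err',round(e,1),round(a,2),'maxdq',round(mx,2),'dist',np.linalg.norm(off).round(0),np.degrees(np.linalg.norm(rv)).round(0))
    return dict(joints=q,tool_pos=np.array(pos,float),tcp_rot=rot.as_quat())
E
python3 - <<'E'
from h import *
from kin import *
d=np.radians
o=env.observe()
s=plan(o,[540,-100,680],toolrot(d(-68),0.001,-1),15)
rt=toolrot(d(-68),d(40),-1);z=rt.as_matrix()[:,2]
pt=np.array([599.7,-249,350])-z*167
s=plan(s,pt-z*120,rt,6); s=plan(s,pt,rt,4)
E
```

```text
off [-360.9, -369.2, -49.5] ang [6.5, -16.8, -140.8] q [0.75, 0.62, -1.54, 1.29, 0.59, 1.86, 2.57] err 94.6 18.57 maxdq 0.48 dist 519.0 142.0
off [345.1, 0.5, 109.8] ang [0.0, -39.9, 0.0] q [0.91, 1.01, -1.54, 0.86, 0.13, 2.02, 2.57] err 102.1 32.28 maxdq 0.1 dist 362.0 40.0
off [0.0, -0.0, 120.0] ang [0.0, 0.0, 0.0] q [0.93, 1.07, -1.54, 1.09, 0.25, 1.93, 2.57] err 85.0 32.25 maxdq 0.1 dist 120.0 0.0
```

```bash
python3 - <<'E'
from h import *
from kin import *
d=np.radians
o=env.observe()
s=plan(o,[460,150,660],toolrot(d(42),0.001,-1),12)
s=plan(s,[540,-150,660],toolrot(d(-68),0.001,-1),12)
rt=toolrot(d(-68),d(40),-1);z=rt.as_matrix()[:,2]
pt=np.array([599.7,-249,350])-z*167
s=plan(s,pt-z*100,rt,6); s=plan(s,pt,rt,4)
E
```

```text
off [-170.5, -188.1, -32.2] ang [-15.6, 3.7, 107.7] q [-0.37, 0.07, 0.07, 1.49, -0.0, 1.59, -1.14] err 0.0 0.0 maxdq 0.11 dist 256.0 109.0
off [-141.3, 276.5, 0.1] ang [0.1, 0.0, 110.0] q [-0.08, 0.24, 0.51, 1.33, -0.12, 1.6, -2.34] err 0.0 0.0 maxdq 0.1 dist 310.0 110.0
off [285.9, -18.3, 105.2] ang [0.0, -39.9, 0.0] q [0.82, 0.84, -0.69, 0.82, -0.07, 2.02, -2.57] err 6.9 0.93 maxdq 0.85 dist 305.0 40.0
off [-0.0, -0.0, 100.0] ang [0.0, 0.0, 0.0] q [0.86, 0.79, -0.71, 1.1, -0.09, 1.81, -2.55] err 0.0 0.0 maxdq 0.08 dist 100.0 0.0
```

apply_moves:
  series:
    - {"offset": [-14,-16,-3],"angular": [-1.3,0.3,9]}
    - {"offset": [-28,-31,-5],"angular": [-2.6,0.6,18]}
    - {"offset": [-43,-47,-8],"angular": [-3.9,0.9,27]}
    - {"offset": [-57,-63,-11],"angular": [-5.2,1.2,36]}
    - {"offset": [-71,-78,-13],"angular": [-6.5,1.5,45]}
    - {"offset": [-85,-94,-16],"angular": [-7.8,1.8,54]}
    - {"offset": [-99,-110,-19],"angular": [-9.1,2.2,63]}
    - {"offset": [-113,-125,-21],"angular": [-10.4,2.5,72]}
    - {"offset": [-128,-141,-24],"angular": [-11.7,2.8,81]}
    - {"offset": [-142,-157,-27],"angular": [-13,3.1,90]}
    - {"offset": [-156,-172,-29],"angular": [-14.3,3.4,99]}
    - {"offset": [-170,-188,-32],"angular": [-15.6,3.7,107.7]}
    - {"offset": [-170,-188,-32],"angular": [-15.6,3.7,107.7]}
  grip: 28

```text
time_s: 3.15
tool_pos: [459.6, 148.6, 656.6]
tcp_rot: [0.934, 0.358, -0.004, 0.002]
contact_force: [-0.3, 1.0, -0.2]
grip_width: 81.4
grasp_force: 0.0
```

apply_moves:
  series:
    - {"offset": [-12,23,0],"angular": [0,0,9]}
    - {"offset": [-24,46,0],"angular": [0,0,18]}
    - {"offset": [-35,69,0],"angular": [0,0,27]}
    - {"offset": [-47,92,0],"angular": [0,0,36]}
    - {"offset": [-59,115,0],"angular": [0,0,45]}
    - {"offset": [-71,138,0],"angular": [0,0,54]}
    - {"offset": [-82,161,0],"angular": [0,0,63]}
    - {"offset": [-94,184,0],"angular": [0,0,72]}
    - {"offset": [-106,207,0],"angular": [0,0,81]}
    - {"offset": [-118,230,0],"angular": [0,0,90]}
    - {"offset": [-129,253,0],"angular": [0,0,100]}
    - {"offset": [-141,276,0],"angular": [0,0,110]}
    - {"offset": [-141,276,0],"angular": [0,0,110]}

```text
time_s: 4.78
tool_pos: [540.1, -150.6, 657.3]
tcp_rot: [0.829, -0.559, -0.002, 0.004]
contact_force: [-0.7, 0.1, 0.0]
grip_width: 81.7
grasp_force: 0.0
```

```bash
python3 - <<'E'
from h import *
import kin
from kin import *
d=np.radians
o=env.observe();addD(o);kin.L,r=fitL();print(kin.L.round(1),r,o['joints'].round(2),o['tool_pos'].round(1),R.from_quat(o['tcp_rot']).as_matrix().round(3).tolist(),o['time_s'],o['grip_width'])
K,P,im=snap('wrist','w1')
import pickle;pickle.dump((K,P),open('w1.pkl','wb'))
for t in (30,35,40):
  rt=toolrot(d(-68),d(t),-1);z=rt.as_matrix()[:,2]
  pt=np.array([599.7,-249,350])-z*167
  s=plan(o,pt+[0,0,90],rt,8); s=plan(s,pt,rt,4)
E
```

```text
[247.4  14.7 569.6 -25.6 479.    2.3  18.2 128.6  25.3] 36.2717742761519 [-0.05  0.18  0.33  1.4  -0.05  1.57 -2.48] [ 540.1 -150.6  657.3] [[0.375, -0.927, -0.007], [-0.927, -0.375, -0.005], [0.002, 0.009, -1.0]] 4.775 81.72890538401519
off [196.9, -18.9, 72.9] ang [0.5, -30.1, -0.1] q [0.38, 0.58, 0.3, 1.05, -0.45, 1.97, -2.17] err 0.0 0.0 maxdq 0.12 dist 211.0 30.0
off [45.0, 0.0, 77.9] ang [0.0, 0.0, 0.0] q [0.37, 0.62, 0.3, 1.19, -0.44, 1.81, -2.11] err 0.0 0.0 maxdq 0.04 dist 90.0 0.0
off [209.2, -19.0, 80.8] ang [0.5, -35.1, -0.1] q [0.45, 0.61, 0.19, 1.03, -0.46, 2.02, -2.21] err 0.0 0.0 maxdq 0.13 dist 225.0 35.0
off [51.6, 0.0, 73.7] ang [0.0, 0.0, 0.0] q [0.45, 0.64, 0.19, 1.16, -0.44, 1.86, -2.14] err 0.0 0.0 maxdq 0.04 dist 90.0 0.0
off [220.7, -19.1, 89.7] ang [0.5, -40.1, -0.1] q [0.68, 0.65, -0.25, 1.0, -0.34, 2.02, -2.39] err 0.0 0.0 maxdq 0.52 dist 239.0 40.0
off [57.9, -0.0, 68.9] ang [0.0, 0.0, 0.0] q [0.68, 0.69, -0.24, 1.13, -0.31, 1.87, -2.31] err 0.0 0.0 maxdq 0.04 dist 90.0 0.0
```

View pics/w1.png

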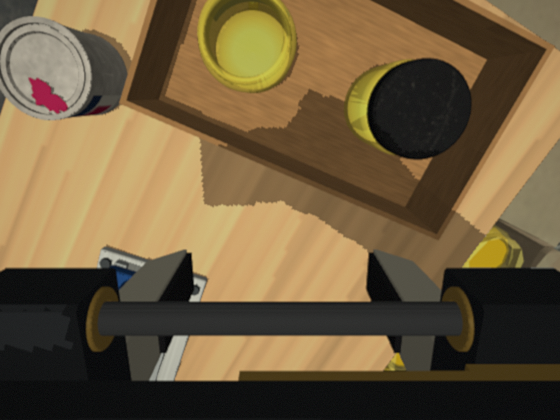

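apply_moves:
  series:
    - {"offset": [27,-2,11],"angular": [0,-5,0]}
    - {"offset": [54,-5,21],"angular": [0,-10,0]}
    - {"offset": [81,-7,32],"angular": [0,-15,0]}
    - {"offset": [108,-9,43],"angular": [0,-20,0]}
    - {"offset": [135,-12,54],"angular": [0,-25,0]}
    - {"offset": [162,-14,65],"angular": [0.5,-30,0]}
    - {"offset": [189,-17,75],"angular": [0.5,-34,0]}
    - {"offset": [216,-19,86],"angular": [0.5,-38,0]}
    - {"offset": [216,-19,86],"angular": [0.5,-38,0]}

```text
time_s: 5.95
tool_pos: [637.3, -324.7, 558.0]
tcp_rot: [0.788, -0.526, -0.271, -0.17]
contact_force: [1.1, 1.3, -1.1]
grip_width: 81.8
grasp_force: 0.0
```

```bash
python3 - <<'E'
from h import *
from kin import *
import pickle
o=env.observe();addD(o);print(o['joints'].round(2),o['tool_pos'].round(1),R.from_quat(o['tcp_rot']).as_matrix().round(3).tolist(),o['time_s'],o['grip_width'])
K,P,im=snap('wrist','w2');pickle.dump((K,P),open('w2.pkl','wb'))
for p in ([599.7,-249,388],[611,-277.5,388],[613,-284,295]):print(proj(K,P,p).round(0))
E
```

```text
[ 0.74  0.76 -0.5   0.87 -0.16  2.01 -2.49] [ 637.3 -324.7  558. ] [[0.3, -0.921, -0.248], [-0.737, -0.388, 0.554], [-0.606, 0.016, -0.795]] 5.95 81.80023965294892
[285. 192.]
[288. 144.]
[284.  10.]
```

View pics/w2.png

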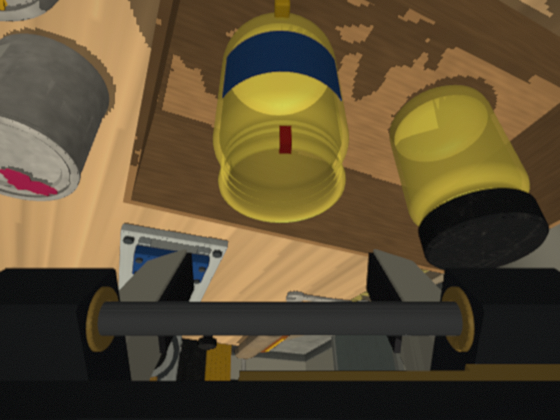

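```bash
python3 - <<'E'
from h import *
from kin import *
import pickle
K,P=pickle.load(open('w2.pkl','rb'))
print('rim',atz(K,P,282.3,186,388).round(1),'tick',atz(K,P,285,139,388).round(1),'lug',atz(K,P,283,5,300).round(1))
d=np.radians
o=env.observe()
J=(atz(K,P,282.3,186,388)+atz(K,P,285,192,388)*0)*1; print(res,L.round(1))
J[2]=350
J[:2]=(J[:2]+[599.7,-249])/2 if 0 else J[:2]
rt=toolrot(d(-68),d(38),-1);pt=J-rt.as_matrix()[:,2]*167
plan(o,pt+[0,0,35],rt,4);plan(o,pt,rt,4)
E
```

```text
rim [ 602.6 -252.5  388. ] tick [ 613.1 -279.7  388. ] lug [ 615.6 -288.4  300. ]
37.645286153066095 [ 3.233e+02  3.200e+01  4.995e+02  9.300e+00  4.578e+02 -5.700e+00
  3.220e+01  1.675e+02 -1.000e-01]
off [43.7, 4.5, 20.4] ang [1.0, -0.5, 0.3] q [0.78, 0.8, -0.51, 0.91, -0.14, 1.95, -2.45] err 0.0 0.0 maxdq 0.03 dist 48.0 1.0
off [65.0, 4.1, 48.2] ang [1.0, -0.5, 0.3] q [0.79, 0.82, -0.5, 0.97, -0.13, 1.89, -2.43] err 0.0 0.0 maxdq 0.05 dist 81.0 1.0
```

apply_moves:
  series:
    - {"offset": [15,4.5,5],"angular": [1,-0.5,0.3]}
    - {"offset": [30,4.5,12],"angular": [1,-0.5,0.3]}
    - {"offset": [44,4.5,20.5],"angular": [1,-0.5,0.3]}
    - {"offset": [54,4.3,34],"angular": [1,-0.5,0.3]}
    - {"offset": [60,4.2,42],"angular": [1,-0.5,0.3]}
    - {"offset": [65,4.1,48],"angular": [1,-0.5,0.3]}
    - {"offset": [65,4.1,48],"angular": [1,-0.5,0.3]}
    - {"offset": [65,4.1,48],"angular": [1,-0.5,0.3]}

```text
time_s: 7.0
tool_pos: [639.5, -350.6, 483.8]
tcp_rot: [0.783, -0.533, -0.267, -0.178]
contact_force: [-0.7, -0.5, -0.1]
grip_width: 82.0
grasp_force: 0.0
```

```bash
python3 - <<'E'
from h import *
from kin import *
o=env.observe();addD(o);M=R.from_quat(o['tcp_rot']).as_matrix();print(o['tool_pos'].round(1),M.round(3).tolist(),(o['tool_pos']+167*M[:,2]).round(1),o['contact_force'].round(1),o['joints'].round(2))
K,P,im=snap('wrist','w3')
E
```

```text
[ 639.5 -350.6  483.8] [[0.288, -0.93, -0.229], [-0.74, -0.368, 0.564], [-0.608, 0.007, -0.794]] [ 601.3 -256.5  351.3] [-0.7 -0.5 -0.1] [ 0.77  0.82 -0.47  0.94 -0.14  1.9  -2.43]
```

View pics/w3.png

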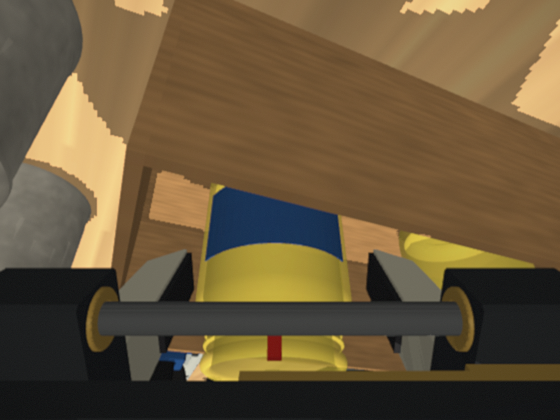

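apply_moves:
  series:
    - {"offset": [-3,-1.5,2],"angular": [0,0,0]}
    - {"offset": [-3,-1.5,2],"angular": [0,0,0]}

```text
time_s: 7.3
tool_pos: [639.7, -346.1, 483.9]
tcp_rot: [0.783, -0.533, -0.268, -0.178]
contact_force: [-0.3, -1.3, -0.1]
grip_width: 82.0
grasp_force: 0.0
```

apply_moves:
  series:
    - {"offset": [0,0,0],"angular": [0,0,0]}
    - {"offset": [0,0,0],"angular": [0,0,0]}
    - {"offset": [0,0,0],"angular": [0,0,0]}
    - {"offset": [0,0,0],"angular": [0,0,0]}
    - {"offset": [0,0,0],"angular": [0,0,0]}
    - {"offset": [0,0,0],"angular": [0,0,0]}
  grip: 255
  squeeze: 35

```text
time_s: 8.05
tool_pos: [639.7, -346.6, 483.5]
tcp_rot: [0.783, -0.533, -0.268, -0.178]
contact_force: [1.2, 1.0, 1.4]
grip_width: 68.0
grasp_force: 35.0
```

```bash
cat > st.py <<'E'
from h import *
import kin
from kin import *
o=env.observe();addD(o);M=R.from_quat(o['tcp_rot']).as_matrix();print(o['tool_pos'].round(1),M.round(3).tolist(),o['contact_force'].round(1),o['joints'].round(2),o['grip_width'].round(1),o['grasp_force'],o['time_s'])
E
python3 - <<'E'
from st import *
D=json.load(open('D.json'))
for q,x,r in D: print((fk(np.array(q))[1].inv()*R.from_quat(r)).magnitude().round(4),end=' ')
F=lambda q:np.column_stack([f.as_matrix() for f in frames(np.array(q))])
# full model: all columns frames 0..7
A=np.vstack([F(q) for q,_,_ in D]);b=np.concatenate([x for _,x,_ in D])
Lf=np.linalg.lstsq(np.vstack([A,.02*np.eye(24)]),np.r_[b,np.zeros(24)],rcond=None)[0]
print(Lf.reshape(8,3).round(0).tolist(),np.abs(A@Lf-b).max())
E
```

```text
Traceback (most recent call last):
  File "st.py", line 4, in <module>
    o=env.observe();addD(o);M=R.from_quat(o['tcp_rot']).as_matrix();print(o['tool_pos'].round(1),M.round(3).tolist(),o['contact_force'].round(1),o['joints'].round(2),o['grip_width'].round(1),o['grasp_force'],o['time_s'])
                                                                                                                                                                      ^^^^^^^^^^^^^^^^^^^^^
AttributeError: 'float' object has no attribute 'round'
```

```bash
sed -i "s/o\['grip_width'\].round(1)/round(o['grip_width'],1)/" st.py
cat > jar.py <<'E'
from st import *
import pickle
def T(p,Rm): m=np.eye(4);m[:3,:3]=Rm;m[:3,3]=p;return m
JY=np.array([-.0427,.9991,0]);JX=np.array([.9991,.0427,0]);CH=np.array([611.4,242.3,340.])
def target(off,dz=0,dx=0,dyaw=0):
    G=np.load('G.npy') # jar in tool
    z=-JY;x=np.array([0,0,1.]);W=T(CH-JY*off+[0,0,dz]+JX*dx,np.column_stack([x,np.cross(z,x),z]))
    m=W@np.linalg.inv(G);return m[:3,3],R.from_matrix(m[:3,:3])
E
python3 - <<'E'
from jar import *
a=np.radians(-69);x=np.array([np.cos(a),np.sin(a),0])
W=T([602.6,-252.5,288],np.column_stack([x,np.cross([0,0,1],x),[0,0,1]]))
G=np.linalg.inv(T(o['tool_pos'],M))@W;
g=np.linalg.inv(T(o['tool_pos'],M))@np.r_[602.6,-252.5,350,1];print('axis pt in tool',g.round(1));
G[1,3]-=g[1]  # centred between the pads
np.save('G.npy',G);print(G.round(3).tolist())
D=json.load(open('D.json'))
print([round((fk(np.array(q))[1].inv()*R.from_quat(r)).magnitude(),4) for q,x,r in D])
F=lambda q:np.column_stack([f.as_matrix() for f in frames(np.array(q))])
A=np.vstack([F(q) for q,_,_ in D]);b=np.concatenate([x for _,x,_ in D])
Lf=np.linalg.lstsq(np.vstack([A,.02*np.eye(24)]),np.r_[b,np.zeros(24)],rcond=None)[0]
print(Lf.reshape(8,3).round(0).tolist(),np.abs(A@Lf-b).max())
p,r=target(40,30);print(p.round(1),r.as_matrix().round(3).tolist())
E
```

```text
[ 639.7 -346.6  483.5] [[0.288, -0.93, -0.229], [-0.739, -0.368, 0.564], [-0.609, 0.007, -0.793]] [1.2 1.  1.4] [ 0.77  0.81 -0.47  0.95 -0.14  1.9  -2.43] 68.0 34.997756481170654 8.05
axis pt in tool [  1.   -1.1 167.5   1. ]
[[0.794, 0.004, -0.609, 38.692], [0.01, -1.0, 0.007, -0.438], [-0.608, -0.012, -0.793, 216.707], [0.0, 0.0, 0.0, 1.0]]
[0.0001, 0.0001, 0.0, 0.0, 0.0, 0.0, 0.0, 0.0]
[[-10.0, 42.0, 152.0], [12.0, -18.0, 152.0], [-38.0, -18.0, 244.0], [3.0, -29.0, 244.0], [-6.0, -29.0, 237.0], [4.0, 13.0, 237.0], [-16.0, 13.0, 67.0], [22.0, 4.0, 67.0]] 0.9596938851975096
[619.5   6.9 471.2] [[-0.03, 0.999, -0.022], [0.608, 0.036, 0.793], [0.794, 0.01, -0.608]]
```

```bash
python3 - <<'E'
s=open('kin.py').read()
i=s.index('def cols');j=s.index('def fitL')
s=s[:i]+"def cols(q): return np.column_stack([f.as_matrix() for f in frames(q)])\n"+s[j:]
open('kin.py','w').write(s)
E
python3 - <<'E'
from jar import *
d=np.radians
s=plan(o,np.array(o['tool_pos'])+[0,0,70],R.from_matrix(M),4)
rv=toolrot(d(-68.4),.001,-1)
s=plan(s,[570,-200,640],rv,6)
s=plan(s,[580,-80,670],toolrot(d(-68.4+80),.001,-1),10)
s=plan(s,[600,-10,650],toolrot(d(-68.4+158),.001,-1),10)
p,r=target(35,45);s=plan(s,p,r,8)
p,r=target(20,2);s=plan(s,p,r,4)
E
```

```text
[ 639.7 -346.6  483.5] [[0.288, -0.93, -0.229], [-0.739, -0.368, 0.564], [-0.609, 0.007, -0.793]] [1.2 1.  1.4] [ 0.77  0.81 -0.47  0.95 -0.14  1.9  -2.43] 68.0 34.997756481170654 8.05
off [-42.6, 0.5, -55.5] ang [0.0, 0.0, 0.0] q [0.69, 0.77, -0.33, 0.84, -0.25, 2.02, -2.43] err 0.1 0.02 maxdq 0.14 dist 70.0 0.0
off [-181.1, 11.4, 30.0] ang [0.4, 37.4, -0.1] q [0.57, 0.32, -0.34, 1.27, 0.1, 1.57, -2.52] err 0.0 0.0 maxdq 0.09 dist 184.0 37.0
off [-107.9, -53.5, -29.9] ang [-0.1, 0.0, -80.0] q [0.54, 0.34, -0.56, 1.2, 0.18, 1.65, -1.35] err 0.0 0.0 maxdq 0.12 dist 124.0 80.0
off [33.7, -64.5, 20.0] ang [-0.1, 0.0, -78.0] q [0.51, 0.44, -0.78, 1.16, 0.31, 1.66, -0.2] err 0.0 0.0 maxdq 0.12 dist 75.0 78.0
off [22.2, 19.1, 163.8] ang [0.6, 52.6, -2.5] q [0.79, 0.73, -1.05, 1.45, -0.31, 1.21, 0.05] err 0.0 0.0 maxdq 0.09 dist 166.0 53.0
off [-25.0, -0.6, 38.1] ang [0.0, 0.0, 0.0] q [0.77, 0.77, -1.04, 1.51, -0.3, 1.13, 0.08] err 0.0 0.0 maxdq 0.02 dist 46.0 0.0
```

apply_moves:
  series:
    - {"offset": [-8,0,-11],"angular": [0,0,0]}
    - {"offset": [-20,0,-26],"angular": [0,0,0]}
    - {"offset": [-32,0,-42],"angular": [0,0,0]}
    - {"offset": [-43,0.5,-56],"angular": [0,0,0]}
    - {"offset": [-43,0.5,-56],"angular": [0,0,0]}

```text
time_s: 8.68
tool_pos: [638.3, -345.7, 556.0]
tcp_rot: [0.783, -0.533, -0.265, -0.179]
contact_force: [0.6, -0.5, -1.9]
grip_width: 68.2
grasp_force: 35.0
```

apply_moves:
  series:
    - {"offset": [-30,1,-15],"angular": [0,3,0]}
    - {"offset": [-60,4,-20],"angular": [0,8,0]}
    - {"offset": [-90,6,-15],"angular": [0,14,0]}
    - {"offset": [-120,8,0],"angular": [0,21,0]}
    - {"offset": [-150,10,15],"angular": [0,29,0]}
    - {"offset": [-181,11,30],"angular": [0.4,37.4,0]}
    - {"offset": [-181,11,30],"angular": [0.4,37.4,0]}

```text
time_s: 9.55
tool_pos: [568.0, -193.5, 642.0]
tcp_rot: [0.828, -0.561, 0.001, -0.0]
contact_force: [-0.0, 1.3, -0.6]
grip_width: 68.3
grasp_force: 35.0
```

apply_moves:
  series:
    - {"offset": [-11,-5,-3],"angular": [0,0,-8]}
    - {"offset": [-22,-11,-6],"angular": [0,0,-16]}
    - {"offset": [-32,-16,-9],"angular": [0,0,-24]}
    - {"offset": [-43,-21,-12],"angular": [0,0,-32]}
    - {"offset": [-54,-27,-15],"angular": [0,0,-40]}
    - {"offset": [-65,-32,-18],"angular": [0,0,-48]}
    - {"offset": [-76,-37,-21],"angular": [0,0,-56]}
    - {"offset": [-86,-43,-24],"angular": [0,0,-64]}
    - {"offset": [-97,-48,-27],"angular": [0,0,-72]}
    - {"offset": [-108,-54,-30],"angular": [0,0,-80]}

```text
time_s: 10.8
tool_pos: [580.3, -80.0, 668.5]
tcp_rot: [0.995, 0.101, -0.001, -0.001]
contact_force: [0.1, -0.3, -1.3]
grip_width: 67.9
grasp_force: 35.0
```

apply_moves:
  series:
    - {"offset": [3,-6,2],"angular": [0,0,-8]}
    - {"offset": [7,-13,4],"angular": [0,0,-16]}
    - {"offset": [10,-19,6],"angular": [0,0,-24]}
    - {"offset": [13,-26,8],"angular": [0,0,-32]}
    - {"offset": [17,-32,10],"angular": [0,0,-40]}
    - {"offset": [20,-39,12],"angular": [0,0,-48]}
    - {"offset": [24,-45,14],"angular": [0,0,-56]}
    - {"offset": [27,-52,16],"angular": [0,0,-64]}
    - {"offset": [30,-58,18],"angular": [0,0,-72]}
    - {"offset": [34,-64,20],"angular": [0,0,-78]}
    - {"offset": [34,-64,20],"angular": [0,0,-78]}

```text
time_s: 12.18
tool_pos: [601.2, -10.3, 648.3]
tcp_rot: [0.711, 0.703, -0.0, -0.002]
contact_force: [-0.7, -0.7, -1.4]
grip_width: 68.1
grasp_force: 35.0
```

```bash
python3 - <<'E'
from jar import *
p,r=target(40,45);s=plan(o,p,r,8)
K,P,im=snap('wrist','w4')
E
```

```text
[601.2 -10.3 648.3] [[0.012, 1.0, -0.003], [1.0, -0.012, 0.002], [0.002, -0.003, -1.0]] [-0.7 -0.7 -1.4] [ 0.61  0.37 -0.91  1.29  0.29  1.62 -0.26] 68.1 34.987801909446716 12.175
off [17.0, 18.6, 162.1] ang [0.5, 52.4, -2.9] q [0.84, 0.78, -1.14, 1.45, -0.23, 1.2, -0.0] err 0.0 0.0 maxdq 0.11 dist 164.0 52.0
```

apply_moves:
  series:
    - {"offset": [2,2,20],"angular": [0,6.5,-0.4]}
    - {"offset": [4,5,40],"angular": [0,13,-0.7]}
    - {"offset": [6,7,60],"angular": [0.2,19.6,-1.1]}
    - {"offset": [8,9,81],"angular": [0.3,26,-1.5]}
    - {"offset": [11,12,101],"angular": [0.3,33,-1.8]}
    - {"offset": [13,14,121],"angular": [0.4,39,-2.2]}
    - {"offset": [15,16,141],"angular": [0.5,46,-2.6]}
    - {"offset": [17,18.6,162],"angular": [0.5,52.4,-2.9]}
    - {"offset": [17,18.6,162],"angular": [0.5,52.4,-2.9]}
    - {"offset": [17,18.6,162],"angular": [0.5,52.4,-2.9]}

```text
time_s: 13.48
tool_pos: [619.8, 7.3, 488.1]
tcp_rot: [0.621, 0.648, 0.311, -0.313]
contact_force: [0.5, 0.8, -1.4]
grip_width: 68.2
grasp_force: 35.0
```

```bash
python3 - <<'E'
from jar import *
for a in ((20,3),):
    p,r=target(*a);plan(o,p,r,4)
K,P,im=snap('wrist','w5');pickle.dump((K,P),open('w5.pkl','wb'))
K2,P2,t=snap('top','t5');K3,P3,s=snap('scene','s5')
print(proj(K,P,CH).round(0),proj(K,P,CH+[0,0,37.5]).round(0))
f=lambda im,x,y:cv2.resize(im[y:y+75,x:x+100],(400,300),interpolation=cv2.INTER_CUBIC)
w=cv2.resize(im,(400,300),interpolation=cv2.INTER_AREA)
cv2.imwrite('pics/c5.png',np.vstack([np.hstack([f(t,165,160),f(s,220,145)]),np.hstack([w,cv2.resize(im[0:210,140:420],(400,300))])])[:,:,::-1])
E
```

```text
[619.8   7.3 488.1] [[-0.033, 0.999, -0.02], [0.61, 0.036, 0.791], [0.791, 0.014, -0.611]] [ 0.5  0.8 -1.4] [ 0.91  0.7  -1.13  1.55 -0.31  1.19  0.07] 68.2 34.990224838256836 13.475
off [-22.8, -1.1, 42.4] ang [0.1, 0.2, 0.2] q [0.87, 0.74, -1.11, 1.6, -0.3, 1.11, 0.09] err 0.0 0.0 maxdq 0.02 dist 48.0 0.0
[276. 173.] [277. 133.]
```

View pics/c5.png

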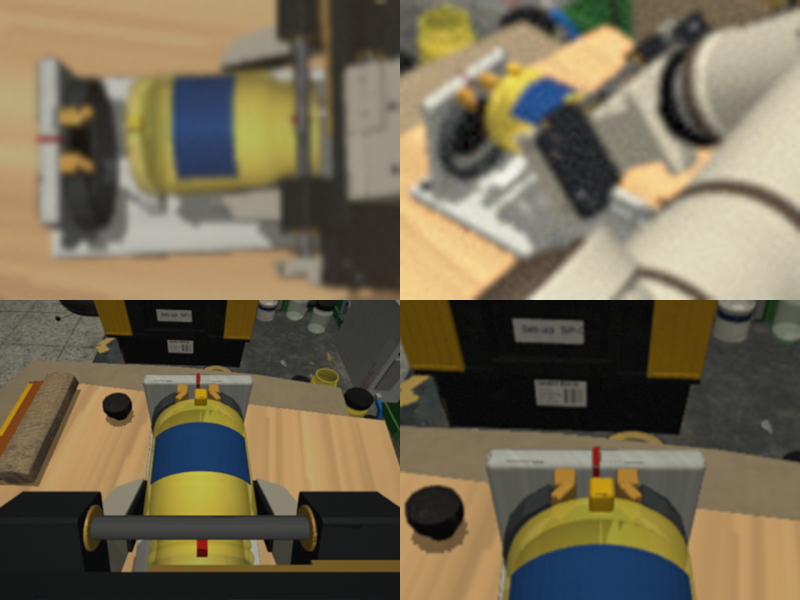

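apply_moves:
  series:
    - {"offset": [-4,0.2,8],"angular": [0,0,0]}
    - {"offset": [-9,0.4,17],"angular": [0,0,0]}
    - {"offset": [-14,0.6,26],"angular": [0.1,0.2,0.2]}
    - {"offset": [-18,0.6,35],"angular": [0.1,0.2,0.2]}
    - {"offset": [-21,0.6,41],"angular": [0.1,0.2,0.2]}
    - {"offset": [-21,0.6,41],"angular": [0.1,0.2,0.2]}
    - {"offset": [-21,0.6,41],"angular": [0.1,0.2,0.2]}

```text
time_s: 14.5
tool_pos: [620.2, 27.5, 445.9]
tcp_rot: [0.62, 0.647, 0.311, -0.316]
contact_force: [0.6, -0.1, -1.5]
grip_width: 67.7
grasp_force: 35.0
```

```bash
python3 - <<'E'
from jar import *
W=T(o['tool_pos'],M)@np.load('G.npy');print('base',W[:3,3].round(1),'rel chuck',((W[:3,3]-CH)@JX).round(1),((W[:3,3]-CH)@JY).round(1),(W[2,3]-340).round(1),'zaxis',W[:3,2].round(3),'lug',W[:3,0].round(3),o['torque'].round(2))
p,r=target(20,0,1.5);plan(o,p,r,2)
E
```

```text
[620.2  27.5 445.9] [[-0.031, 0.999, -0.022], [0.606, 0.036, 0.794], [0.795, 0.011, -0.607]] [ 0.6 -0.1 -1.5] [ 0.87  0.74 -1.11  1.6  -0.3   1.1   0.09] 67.7 34.989879727363586 14.5
base [613.7 223.1 345.1] rel chuck 1.5 -19.3 5.1 zaxis [ 0.043 -0.999 -0.002] lug [-0.    -0.002  1.   ] [-1.24  0.04 -0.06]
off [-4.0, -0.1, 2.4] ang [-0.0, -0.1, 0.0] q [0.87, 0.75, -1.11, 1.61, -0.29, 1.1, 0.09] err 0.0 0.0 maxdq 0.0 dist 5.0 0.0
```

apply_moves:
  series:
    - {"offset": [-1.6,0,1.2],"angular": [0,0,0]}
    - {"offset": [-3.2,0,2.4],"angular": [0,0,0]}
    - {"offset": [-3.2,0,2.4],"angular": [0,0,0]}
    - {"offset": [-3.2,0,2.4],"angular": [0,0,0]}

```text
time_s: 15.0
tool_pos: [620.3, 27.2, 444.2]
tcp_rot: [0.62, 0.647, 0.312, -0.316]
contact_force: [-5.3, -7.9, 10.8]
grip_width: 68.2
grasp_force: 35.0
```

apply_moves:
  series:
    - {"offset": [-1.2,0,0.9],"angular": [0,0,0]}
    - {"offset": [-1.2,0,0.9],"angular": [0,0,0]}
    - {"offset": [-1.2,0,0.9],"angular": [0,0,0]}

```text
time_s: 15.38
tool_pos: [620.4, 27.0, 443.9]
tcp_rot: [0.62, 0.647, 0.313, -0.317]
contact_force: [-7.8, -10.9, 17.1]
grip_width: 68.2
grasp_force: 35.0
```

```bash
cat > wj.py <<'E'
from jar import *
W=T(o['tool_pos'],M)@np.load('G.npy');print('rel chuck',((W[:3,3]-CH)@JX).round(1),((W[:3,3]-CH)@JY).round(1),(W[2,3]-340).round(1),'zaxis',W[:3,2].round(3),'lug',W[:3,0].round(3),o['torque'].round(2))
E
python3 wj.py
```

```text
[620.4  27.  443.9] [[-0.032, 0.999, -0.022], [0.603, 0.037, 0.797], [0.797, 0.012, -0.604]] [ -7.8 -10.9  17.1] [ 0.87  0.75 -1.11  1.61 -0.3   1.1   0.09] 68.2 35.03473520278931 15.375
rel chuck 1.7 -19.4 3.8 zaxis [ 0.044 -0.999 -0.006] lug [-0.002 -0.006  1.   ] [0.61 1.09 1.46]
```

apply_moves:
  series:
    - {"offset": [2.4,-0.5,-1.8],"angular": [0,0,0]}
    - {"offset": [0.6,-1.6,-4.2],"angular": [0,0,0]}
    - {"offset": [0.6,-1.6,-4.2],"angular": [0,0,0]}
    - {"offset": [0.6,-1.6,-4.2],"angular": [0,0,0]}

```text
time_s: 15.88
tool_pos: [618.7, 24.3, 443.4]
tcp_rot: [0.621, 0.647, 0.311, -0.316]
contact_force: [-0.2, -1.4, 3.6]
grip_width: 68.3
grasp_force: 35.0
```

apply_moves:
  series:
    - {"offset": [-1.6,0,1.2],"angular": [0,0,0]}
    - {"offset": [-1.6,0,1.2],"angular": [0,0,0]}
    - {"offset": [-1.6,0,1.2],"angular": [0,0,0]}

```text
time_s: 16.25
tool_pos: [618.8, 24.1, 443.0]
tcp_rot: [0.62, 0.647, 0.312, -0.316]
contact_force: [-4.3, -7.9, 13.0]
grip_width: 68.2
grasp_force: 35.0
```

```bash
python3 wj.py
```

```text
[618.8  24.1 443. ] [[-0.031, 0.999, -0.022], [0.605, 0.036, 0.796], [0.796, 0.011, -0.605]] [-4.3 -7.9 13. ] [ 0.88  0.75 -1.11  1.61 -0.3   1.1   0.09] 68.2 35.02847135066986 16.25
rel chuck 0.0 -22.4 2.6 zaxis [ 0.043 -0.999 -0.004] lug [-0.    -0.004  1.   ] [0.26 0.76 0.78]
```

apply_moves:
  series:
    - {"offset": [1.6,-0.6,-1.2],"angular": [0,0,0]}
    - {"offset": [3,-0.6,0.6],"angular": [0,0,0]}
    - {"offset": [4.5,-0.5,2.6],"angular": [0,0,0]}
    - {"offset": [6.3,-0.3,5],"angular": [0,0,0]}
    - {"offset": [6.3,-0.3,5],"angular": [0,0,0]}

```text
time_s: 16.88
tool_pos: [618.3, 31.5, 443.5]
tcp_rot: [0.621, 0.647, 0.311, -0.315]
contact_force: [-1.4, -5.8, 7.0]
grip_width: 68.1
grasp_force: 35.0
```

```bash
python3 - <<'E'
from wj import *
K,P,im=snap('wrist','w6');K2,P2,t=snap('top','t6');
cv2.imwrite('pics/c6.png',np.hstack([cv2.resize(t[160:235,165:265],(400,300),interpolation=cv2.INTER_CUBIC),cv2.resize(im[60:165,210:350],(400,300),interpolation=cv2.INTER_CUBIC)])[:,:,::-1])
E
```

```text
[618.3  31.5 443.5] [[-0.03, 0.999, -0.022], [0.607, 0.035, 0.794], [0.794, 0.011, -0.607]] [-1.4 -5.8  7. ] [ 0.87  0.74 -1.11  1.61 -0.3   1.09  0.09] 68.1 35.02247214317322 16.875
rel chuck -0.0 -15.3 2.6 zaxis [ 0.043 -0.999 -0.002] lug [-0.    -0.002  1.   ] [-0.63  0.27  0.28]
```

View pics/c6.png

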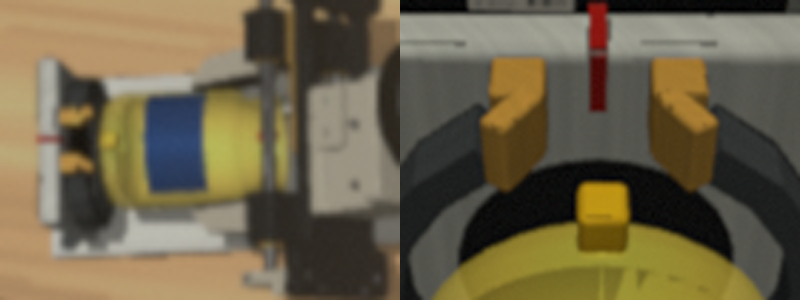

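apply_moves:
  series:
    - {"offset": [1.8,0,1.8],"angular": [0,0,0]}
    - {"offset": [3.6,0.1,4],"angular": [0,0,0]}
    - {"offset": [5.6,0.2,6.6],"angular": [0,0,0]}
    - {"offset": [7.7,0.3,9.2],"angular": [0,0,0]}
    - {"offset": [7.7,0.3,9.2],"angular": [0,0,0]}

```text
time_s: 17.6
tool_pos: [617.9, 43.9, 443.5]
tcp_rot: [0.621, 0.647, 0.311, -0.316]
contact_force: [-0.9, -3.9, 2.8]
grip_width: 67.8
grasp_force: 35.0
```

```bash
python3 wj.py
```

```text
[617.9  43.9 443.5] [[-0.03, 0.999, -0.022], [0.607, 0.036, 0.794], [0.794, 0.01, -0.607]] [-0.9 -3.9  2.8] [ 0.86  0.74 -1.11  1.62 -0.3   1.08  0.08] 67.8 35.009357929229736 17.6
rel chuck -0.1 -2.8 2.7 zaxis [ 0.043 -0.999 -0.001] lug [ 0.    -0.001  1.   ] [-0.76  0.13  0.18]
```

apply_moves:
  series:
    - {"offset": [0,0,0],"angular": [0,0,0]}
    - {"offset": [0,0,0],"angular": [0,0,0]}
    - {"offset": [0,0,0],"angular": [0,0,0]}
    - {"offset": [0,0,0],"angular": [0,0,0]}
    - {"offset": [0,0,-5],"angular": [0,0,0]}
    - {"offset": [0,0,-20],"angular": [0,0,0]}
    - {"offset": [0,0,-45],"angular": [0,0,0]}
    - {"offset": [0,0,-80],"angular": [0,0,0]}
    - {"offset": [0,0,-120],"angular": [0,0,0]}
    - {"offset": [0,0,-120],"angular": [0,0,0]}
  grip: 0

```text
time_s: 18.85
tool_pos: [621.7, -55.4, 518.6]
tcp_rot: [0.622, 0.645, 0.313, -0.313]
contact_force: [1.1, 0.3, -1.3]
grip_width: 91.9
grasp_force: 0.0
```

```bash
python3 - <<'E'
from st import *
rv=toolrot(np.radians(-90+2.45),.001,1)
s=plan(o,[620.5,-2,570],rv,6);s=plan(s,[620.5,-2,513],rv,4)
E
```

```text
[621.7 -55.4 518.6] [[-0.029, 0.999, -0.015], [0.608, 0.029, 0.794], [0.794, 0.014, -0.608]] [ 1.1  0.3 -1.3] [ 0.98  0.7  -1.13  1.47 -0.3   1.32  0.08] 91.9 0.0 18.85
off [73.3, 1.1, 11.1] ang [1.1, -52.5, -0.3] q [0.58, 0.43, -0.89, 1.39, 0.33, 1.47, -0.25] err 0.0 0.0 maxdq 0.12 dist 74.0 52.0
off [-0.1, -0.0, 57.0] ang [0.0, 0.0, 0.0] q [0.58, 0.46, -0.87, 1.48, 0.35, 1.36, -0.28] err 0.0 0.0 maxdq 0.03 dist 57.0 0.0
```

apply_moves:
  series:
    - {"offset": [28,0,-11],"angular": [0.2,-8,0]}
    - {"offset": [42,0.4,-10],"angular": [0.4,-17,0]}
    - {"offset": [52,0.6,-4],"angular": [0.6,-26,0]}
    - {"offset": [60,0.8,0],"angular": [0.8,-35,0]}
    - {"offset": [67,1,6],"angular": [1,-44,-0.2]}
    - {"offset": [73,1.1,11],"angular": [1.1,-52.5,-0.3]}
    - {"offset": [73,1.1,11],"angular": [1.1,-52.5,-0.3]}

```text
time_s: 19.73
tool_pos: [618.4, 5.4, 568.5]
tcp_rot: [0.687, 0.726, -0.0, -0.002]
contact_force: [-0.7, 0.7, -0.2]
grip_width: 91.8
grasp_force: 0.0
```

```bash
python3 - <<'E'
from st import *
K,P,im=snap('wrist','w7')
K2,P2,t=snap('top','t7');K3,P3,s=snap('scene','s7')
for p in ([620,-2,363],[620,36,368]):print(proj(K,P,p).round(0))
f=lambda im,x,y,w:cv2.resize(im[y:y+w*3//4,x:x+w],(400,300),interpolation=cv2.INTER_CUBIC)
w=cv2.resize(im,(400,300),interpolation=cv2.INTER_AREA)
cv2.imwrite('pics/c7.png',np.hstack([w,f(s,225,145,100)])[:,:,::-1])
E
```

```text
[618.4   5.4 568.5] [[-0.055, 0.998, -0.003], [0.998, 0.055, 0.003], [0.003, -0.003, -1.0]] [-0.7  0.7 -0.2] [ 0.56  0.43 -0.88  1.4   0.32  1.47 -0.25] 91.8 0.0 19.725
[282. 260.]
[287. 195.]
```

View pics/c7.png

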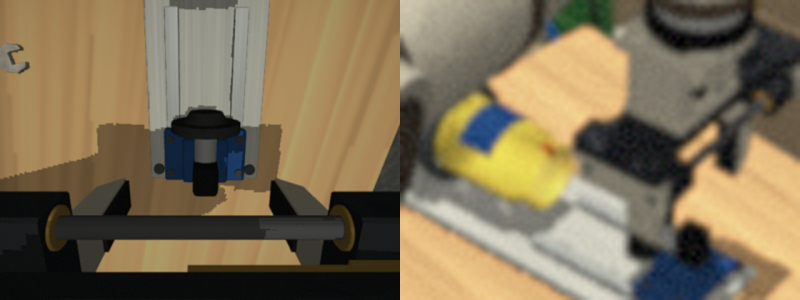

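```bash
python3 - <<'E'
from st import *
i=env.camera_info('wrist');K,P=np.array(i['mtx']),np.array(i['pose'])
for v in (240,260,275):print(atz(K,P,287,v,363).round(1))
im=cv2.imread('pics/w7.png');print(im[210:285:4,287].tolist())
E
```

```text
[619.2   1.2 567.3] [[-0.048, 0.999, -0.005], [0.999, 0.048, 0.004], [0.004, -0.005, -1.0]] [-0.2 -0.2  0.8] [ 0.57  0.43 -0.88  1.4   0.32  1.47 -0.25] 92.3 0.0 19.875
[622.2   6.2 363. ]
[622.8  -5.5 363. ]
[623.3 -14.5 363. ]
[[75, 79, 78], [75, 80, 78], [76, 81, 79], [76, 80, 78], [77, 80, 80], [5, 3, 5], [6, 5, 5], [4, 4, 6], [10, 9, 11], [11, 11, 12], [7, 9, 7], [8, 8, 9], [8, 5, 8], [6, 4, 6], [7, 6, 6], [10, 9, 10], [20, 31, 40], [57, 88, 111], [56, 87, 111]]
```

apply_moves:
  series:
    - {"offset": [-3,3.3,15],"angular": [0,0,0]}
    - {"offset": [-3,3.3,30],"angular": [0,0,0]}
    - {"offset": [-3,3.3,42],"angular": [0,0,0]}
    - {"offset": [-3,3.3,51],"angular": [0,0,0]}
    - {"offset": [-3,3.3,51],"angular": [0,0,0]}

```text
time_s: 20.5
tool_pos: [622.2, -0.9, 515.8]
tcp_rot: [0.689, 0.724, -0.001, -0.003]
contact_force: [-1.1, -0.8, 0.4]
grip_width: 92.1
grasp_force: 0.0
```

apply_moves:
  series:
    - {"offset": [0,0,0],"angular": [0,0,0]}
    - {"offset": [0,0,0],"angular": [0,0,0]}
    - {"offset": [0,0,0],"angular": [0,0,0]}
    - {"offset": [0,0,0],"angular": [0,0,0]}
    - {"offset": [0,0,0],"angular": [0,0,0]}
    - {"offset": [0,0,0],"angular": [0,0,0]}
    - {"offset": [0,0,0],"angular": [0,0,0]}
    - {"offset": [0,0,0],"angular": [0,0,0]}
    - {"offset": [0,0,0],"angular": [0,0,0]}
    - {"offset": [0,0,0],"angular": [0,0,0]}
  grip: 255
  squeeze: 30

```text
time_s: 21.75
tool_pos: [622.8, -0.8, 516.8]
tcp_rot: [0.69, 0.724, -0.0, -0.002]
contact_force: [4.7, 1.5, -3.2]
grip_width: 19.5
grasp_force: 30.0
```

```bash
python3 - <<'E'
from st import *
for m in (80,):
    r0=R.from_quat(o['tcp_rot']);plan(o,o['tool_pos']+m*np.array([-.0427,.9991,0]),r0,8)
E
```

```text
[622.8  -0.8 516.8] [[-0.049, 0.999, -0.003], [0.999, 0.049, 0.002], [0.002, -0.003, -1.0]] [ 4.7  1.5 -3.2] [ 0.57  0.46 -0.87  1.47  0.35  1.37 -0.27] 19.5 29.984421730041504 21.75
off [80.0, 0.5, 0.2] ang [0.0, 0.0, 0.0] q [0.44, 0.47, -0.88, 1.47, 0.36, 1.38, -0.4] err 0.0 0.0 maxdq 0.02 dist 80.0 0.0
```

apply_moves:
  series:
    - {"offset": [8,0,0],"angular": [0,0,0]}
    - {"offset": [20,0.1,0],"angular": [0,0,0]}
    - {"offset": [34,0.2,0],"angular": [0,0,0]}
    - {"offset": [48,0.3,0],"angular": [0,0,0]}
    - {"offset": [62,0.4,0],"angular": [0,0,0]}
    - {"offset": [72,0.4,0],"angular": [0,0,0]}
    - {"offset": [78,0.5,0],"angular": [0,0,0]}
    - {"offset": [78,0.5,0],"angular": [0,0,0]}

```text
time_s: 22.75
tool_pos: [619.2, 78.0, 516.8]
tcp_rot: [0.689, 0.725, -0.0, -0.002]
contact_force: [4.7, 1.3, -4.0]
grip_width: 19.6
grasp_force: 30.0
```

apply_moves:
  series:
    - {"offset": [4,0,0],"angular": [0,0,0]}
    - {"offset": [8,0,0],"angular": [0,0,0]}
    - {"offset": [8,0,0],"angular": [0,0,0]}
    - {"offset": [8,0,0],"angular": [0,0,0]}

```text
time_s: 23.25
tool_pos: [618.9, 85.4, 516.8]
tcp_rot: [0.69, 0.724, -0.0, -0.002]
contact_force: [5.8, -0.2, -3.1]
grip_width: 20.3
grasp_force: 30.0
```

apply_moves:
  series:
    - {"offset": [2,0,0],"angular": [0,0,0]}
    - {"offset": [5,0,0],"angular": [0,0,0]}
    - {"offset": [5,0,0],"angular": [0,0,0]}
    - {"offset": [5,0,0],"angular": [0,0,0]}

```text
time_s: 23.75
tool_pos: [618.7, 90.1, 516.8]
tcp_rot: [0.69, 0.724, -0.001, -0.002]
contact_force: [6.0, -1.3, -3.6]
grip_width: 19.7
grasp_force: 30.0
```

apply_moves:
  series:
    - {"offset": [2,0,0],"angular": [0,0,0]}
    - {"offset": [5,0,0],"angular": [0,0,0]}
    - {"offset": [5,0,0],"angular": [0,0,0]}
    - {"offset": [5,0,0],"angular": [0,0,0]}

```text
time_s: 24.25
tool_pos: [618.5, 94.9, 516.8]
tcp_rot: [0.69, 0.724, -0.001, -0.002]
contact_force: [5.7, -2.1, -3.2]
grip_width: 20.0
grasp_force: 30.0
```

apply_moves:
  series:
    - {"offset": [2,0,0],"angular": [0,0,0]}
    - {"offset": [4,0,0],"angular": [0,0,0]}
    - {"offset": [4,0,0],"angular": [0,0,0]}
    - {"offset": [4,0,0],"angular": [0,0,0]}

```text
time_s: 24.75
tool_pos: [618.3, 98.3, 516.8]
tcp_rot: [0.69, 0.724, -0.001, -0.001]
contact_force: [4.3, -2.7, -3.1]
grip_width: 20.2
grasp_force: 30.0
```

apply_moves:
  series:
    - {"offset": [2,0,0],"angular": [0,0,0]}
    - {"offset": [4,0,0],"angular": [0,0,0]}
    - {"offset": [4,0,0],"angular": [0,0,0]}
    - {"offset": [4,0,0],"angular": [0,0,0]}

```text
time_s: 25.25
tool_pos: [618.3, 100.7, 516.8]
tcp_rot: [0.691, 0.723, -0.002, -0.001]
contact_force: [3.3, -7.2, -1.4]
grip_width: 19.9
grasp_force: 30.0
```

apply_moves:
  series:
    - {"offset": [2,0,0],"angular": [0,0,0]}
    - {"offset": [5,0,0],"angular": [0,0,0]}
    - {"offset": [5,0,0],"angular": [0,0,0]}
    - {"offset": [5,0,0],"angular": [0,0,0]}

```text
time_s: 25.75
tool_pos: [618.5, 102.1, 516.8]
tcp_rot: [0.692, 0.722, -0.005, 0.001]
contact_force: [1.7, -14.9, 1.9]
grip_width: 19.6
grasp_force: 30.0
```

```bash
python3 - <<'E'
from st import *
K,P,im=snap('wrist','w8');K2,P2,t=snap('top','t8');K3,P3,s=snap('scene','s8')
f=lambda im,x,y,w:cv2.resize(im[y:y+w*3//4,x:x+w],(400,300),interpolation=cv2.INTER_CUBIC)
w=cv2.resize(im,(400,300),interpolation=cv2.INTER_AREA)
cv2.imwrite('pics/c8.png',np.vstack([np.hstack([w,f(s,215,140,90)]),np.hstack([f(t,165,160,80),cv2.resize(im[100:310,140:420],(400,300))])])[:,:,::-1])
E
```

```text
[618.5 102.1 516.8] [[-0.042, 0.999, -0.005], [0.999, 0.042, -0.009], [-0.008, -0.005, -1.0]] [  1.7 -14.9   1.9] [ 0.4   0.47 -0.87  1.46  0.37  1.39 -0.45] 19.6 30.018256902694702 25.75
```

apply_moves:
  series:
    - {"offset": [3,0,0],"angular": [0,0,0]}
    - {"offset": [6,0,0],"angular": [0,0,0]}
    - {"offset": [6,0,0],"angular": [0,0,0]}
    - {"offset": [6,0,0],"angular": [0,0,0]}

```text
time_s: 26.4
tool_pos: [618.7, 103.8, 516.7]
tcp_rot: [0.694, 0.72, -0.008, 0.004]
contact_force: [-0.5, -25.8, 6.6]
grip_width: 20.0
grasp_force: 30.1
```

```bash
python3 - <<'E'
from st import *
K2,P2,t=snap('top','t9')
for n in ('t6','t9'):
    t=cv2.imread(f'pics/{n}.png').astype(int);b,g,r=t[150:240,165:300].transpose(2,0,1)
    for nm,m in(('blue',(b>r+30)&(b>g+15)),('red',(r>g+50)&(r>b+50)&(g<90))):
        n_,lab,st,c=cv2.connectedComponentsWithStats(m.astype(np.uint8))
        print(n,nm,[((c[k]+[165,150]).round(1).tolist(),st[k][:5].tolist()) for k in range(1,n_) if st[k][4]>3])
# predicted top-camera cols: lug centre, tick, at home
from jar import JY,CH
for nm,p in(('lug',CH-JY*7.5+[0,0,38]),('tick',CH-JY*97+[0,0,30]),('base',CH+[0,0,30])):print(nm,proj(K2,P2,p).round(1))
E
```

```text
[618.7 103.8 516.7] [[-0.038, 0.999, -0.006], [0.999, 0.037, -0.016], [-0.016, -0.007, -1.0]] [ -0.5 -25.8   6.6] [ 0.39  0.48 -0.87  1.46  0.38  1.39 -0.46] 20.0 30.059434175491333 26.4
t6 blue [([208.1, 195.4], [37, 35, 13, 22, 280])]
t6 red []
t9 blue [([198.3, 198.6], [29, 36, 13, 21, 159])]
t9 red []
lug [184.4 195.2]
tick [224.8 194.1]
base [182.  195.9]
```

apply_moves:
  series:
    - {"offset": [-3,0,0],"angular": [0,0,0]}
    - {"offset": [-6,0,0],"angular": [0,0,0]}
    - {"offset": [-6,0,0],"angular": [0,0,0]}

```text
time_s: 26.82
tool_pos: [618.5, 102.2, 516.8]
tcp_rot: [0.692, 0.722, -0.005, 0.001]
contact_force: [2.7, -14.5, 1.4]
grip_width: 20.2
grasp_force: 30.0
```

apply_moves:
  series:
    - {"offset": [0,0,0],"angular": [0,0,0]}
    - {"offset": [0,0,0],"angular": [0,0,0]}
    - {"offset": [0,0,0],"angular": [0,0,0]}
    - {"offset": [0,0,0],"angular": [0,0,0]}
    - {"offset": [0,0,-10],"angular": [0,0,0]}
    - {"offset": [0,0,-30],"angular": [0,0,0]}
    - {"offset": [0,0,-60],"angular": [0,0,0]}
    - {"offset": [-20,0,-110],"angular": [0,0,0]}
    - {"offset": [-60,0,-150],"angular": [0,0,0]}
    - {"offset": [-110,0,-180],"angular": [0,0,0]}
    - {"offset": [-165,0,-200],"angular": [0,0,0]}
    - {"offset": [-220,0,-200],"angular": [0,0,0]}
    - {"offset": [-275,0,-200],"angular": [0,0,0]}
    - {"offset": [-275,0,-200],"angular": [0,0,0]}
  grip: 100

```text
time_s: 28.58
tool_pos: [631.8, -173.6, 715.7]
tcp_rot: [0.693, 0.721, -0.002, -0.002]
contact_force: [-0.1, 0.1, -0.0]
grip_width: 56.0
grasp_force: 0.0
```

```bash
python3 - <<'E'
from st import *
from jar import JY,CH
K,P,t=snap('top','t10');K3,P3,s3=snap('scene','s10')
for n in ('top0','t6','t10','scene0','s10'):
    t=cv2.imread(f'pics/{n}.png').astype(int);b,g,r=t.transpose(2,0,1)
    for nm,m in(('blue',(b>r+30)&(b>g+15)),('red',(r>g+45)&(r>b+45)&(g<100))):
        n_,lab,st,c=cv2.connectedComponentsWithStats(m.astype(np.uint8))
        print(n,nm,[(c[k].round(1).tolist(),st[k][:5].tolist()) for k in range(1,n_) if st[k][4]>3 and 140<c[k][1]<260 and 165<c[k][0]<330])
for d in (0,100):
  for nm,p in(('blueblk/handle',CH+[0,0,24]-JY*(244-d)),):print(nm,d,proj(K,P,p).round(1),proj(K,P,p-[0,0,45]).round(1))
p=CH-JY*97+[0,0,31];print('tick',proj(K,P,p).round(1),proj(K3,P3,p).round(1))
p=CH-JY*7.5+[0,0,41];print('lug',proj(K,P,p).round(1),proj(K3,P3,p).round(1))
E
```

```text
[ 631.8 -173.6  715.7] [[-0.039, 0.999, -0.005], [0.999, 0.039, 0.001], [0.001, -0.005, -1.0]] [-0.1  0.1 -0. ] [ 0.68  0.49 -0.83  0.97  0.36  1.82  0.04] 56.0 0.0 28.575
top0 blue [([285.7, 184.6], [277, 181, 20, 9, 113]), ([287.4, 204.2], [278, 194, 20, 17, 180])]
top0 red []
t6 blue [([208.1, 195.4], [202, 185, 13, 22, 280])]
t6 red []
t10 blue [([244.9, 198.6], [235, 183, 21, 30, 359]), ([200.2, 195.5], [194, 185, 14, 22, 281])]
t10 red [([223.7, 193.6], [222, 193, 4, 2, 7])]
scene0 blue [([260.4, 150.0], [257, 147, 8, 7, 23]), ([294.6, 215.1], [283, 208, 26, 17, 248])]
scene0 red [([187.6, 218.5], [170, 204, 34, 28, 269])]
s10 blue [([269.3, 201.4], [258, 194, 25, 17, 229])]
s10 red []
blueblk/handle 0 [289.7 191.9] [289.7 195.2]
blueblk/handle 100 [245.8 193.7] [247.7 196.9]
tick [224.7 194. ] [260.7 181. ]
lug [184.1 194.9] [239.4 167.7]
```

```bash
python3 -c "
from cell import env
print(env.sign_off())"
```

```text
the job is handed in; nothing more can be done
None
```

I laid the jar on the saddles with its lug in the chuck slot, pushed the tailstock up to about 26 N until it stopped, let go and handed the job in at about 28.6 s. The sign-off gave no verdict. The last top-camera measurement put the jar's rim tick about 2 mm from where it should be with the jar fully home. I inferred the tailstock closure from the slide's travel (about 102 mm) and the hard stop rather than measuring it directly.

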